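# Hammer a fixing into a shelf bracket

### The arm

A 7-joint arm with a two-finger parallel gripper is mounted at the origin on the work surface. World frame = base frame: x ahead of the robot, y to its left, z up, the work surface at z = 0. Lengths are in m, angles in rad, forces in N, time in s.
With the tool pointing down it reaches from about 0.4 to 0.85 m from the base axis. Payload 4.5 kg.
Tool frame: the origin (TCP) lies between the finger pads; the fingertips stand r.tip_reach ahead of it and the grasp point (between the pads) lies 3 mm ahead of it (r.tip_reach is the distance from the TCP to the fingertips, in m); z points along the fingers, y is the line along which they close (so a half turn about z gives the same grasp; the last joint's range is limited). The gripper opens to 88 mm and grips with 3 to 60 N. Pads are 18 mm wide; open, the fingers measure 123 mm over their backs; the gripper's body (75 mm by 187 mm) begins 45 mm behind the grasp point.
Start: joints at [1.23, 0.689, -0.195, 1.565, 0.157, 0.902, -0.215], TCP at [0.229, -0.582, 0.261] pointing down, gripper open.
Joint ranges: [-3.01, 3.01], [-0.46, 2.08], [-1.47, 1.51], [0.13, 2.56], [-1, 4.14], [0.04, 2.09], [-2.66, 2.66]. Speed limits (rad/s): [2.57, 2.57, 3.14, 3.14, 3.14, 3.14, 3.14].

### API

Orientations are given as a unit quaternion [x, y, z, w].
In Python, from plant import r gives the robot as it stands.
- The arm moves only by the tool step_arm, never from a script. Its argument "motion" is a list of rows, each an object with "dp": the shift along the tool's x, y, z in mm, a list of three; "twist": the turn, a rotation vector about the tool's x, y, z in rad, a list of three; "hand": the opening, from -1 (shut) to 1 (fully open). In form: [{"dp": [dx, dy, dz], "twist": [rx, ry, rz], "hand": hand}, ...]. A call has 1 to 5 rows; each row is the pose to reach, as a shift and turn from the pose commanded when the call began, along the tool's axes at that moment; what a row does not reach only later rows make up. A row lasts 1/8 s, in which the tool goes at most 62.5 mm and 10.7 degrees, less where a joint would pass 70% of its speed; a pose out of reach is approached as far as the arm can. A call with a gripper value outside its range is refused whole. The fingers move at their own pace and stop on an object; "force" is the grip in N (left out, the last holds). Time passes only in rows, so rows that repeat a pose let the fingers close. It gives the time, the measured TCP pose, the force, the opening and the grip force at its end, in the units of the state.
- r.get_state(): the state, without advancing time (a new reading comes with each control period).
- r.snapshot(name): name is "scene" or "top"; returns a dict with "pixels" (384x512x3 uint8, red, green, blue), "depth" (384x512 float32, m along the optical axis (not along the pixel's ray), 0 where there is no reading), "fx", "fy", "cx", "cy" (pixels), "xyz" and "orientation" of the camera in the world. Camera axes: x right, y down, z forward; pixel columns grow to the right and rows downward; lengths in m; the calibration is good to about 2 mm. A picture is of the moment at which its call begins.
- r.finish_job(): hands the job in; it is judged then, once.
Trained networks look in the newest picture that a camera, given by its name, has taken for a name from the list of things; names that differ only in an ending like _2 or _b are one class to them, and where a whole thing is asked for, a point or a joint stands for the part that bears it (a point fixed in the world has none). Each returns a list of dicts, best first, with "score" (0 to 1); they miss things now and then, are a little off and sometimes report something else, mostly with a low value. They report only what shows in the picture. A call takes as long as a camera call. They do not tell look-alikes from the thing itself.
- r.search_frame(camera, thing): "at" ([x, y, z] in m, in the coordinates of the camera as it stood for that picture, good to about 4 mm: the middle of the surface that is visible of it).
The state is a dict: "clock": time; "q": joint angles; "qd": joint speeds; "joint_torque": joint torques, N m; "tool_pos": TCP position; "eef_rot": TCP orientation; "contact_force": force on the tool from outside, world axes, zero at the start; "moment": the same for the moment, N m; "opening": opening from 0.0 (shut) to 1.0 (fully open); "finger_force": force on a finger pad.
Only numpy, scipy, OpenCV 4.12 (cv2) and the standard library are available. Lean on these libraries where they do the work, as an engineer would, in place of code of your own. Each camera call takes 0.05 s, during which the arm holds its last target. There are 200 camera calls.

### The job

Fasten the steel shelf bracket to the clamped timber: take the orange hammer-in fixing from its stand and put it through the bracket's empty hole until its collar sits flat on the steel, with its pin still standing proud. Then take the mallet in the gripper and knock the pin fully home with it, striking briskly rather than pushing it in slowly, and never driving the pin with the gripper itself. Set the mallet back down on the desk, let go, and leave the other things on the desk where they are.

Things in the scene. Friction and masses are not known exactly. Their poses are not given: they have to be found in the camera images.
- upright: fixed timber, 70 x 260 x 45 mm (x, y, z), lying on the desk; two low blue clamps 118 mm either side of its middle reach 53 mm above the desk and 50 mm from its long axis. A steel angle bracket, 140 mm long, 4 mm thick, covers the middle of its top (steel 49 mm above the desk); its other leg hangs down the +x side. Origin: centre of the underside, on the desk; y along the timber, z up.
- hole (a point): centre of the mouth of the bracket's empty round hole, on the steel's upper surface, 49 mm above the desk, 30 mm from the bracket's middle towards the timber's +y. The hole is 14 mm across, vertical, and goes on 38 mm or more down into the timber. A dark flat screw head, 3 mm tall, sits 70 mm away in -y.
- fixing: loose orange hammer-in fixing, about 60 g, upright in its stand. Origin: centre of the underside of its collar, z up. Collar: round, 22 mm across, 22 mm tall (grip it here). Below it a round shank 11 mm across reaches 34 mm down, the last 9 mm tapering to 4.4 mm. Above it stands the steel pin. Seated, its origin lies at the hole's mouth.
- stand: fixed plywood block 60 x 80 x 45 mm (x, y, z) with one vertical 15 mm hole in the middle of its top, which holds the fixing at the start with the collar resting on the top (45 mm above the desk). Origin: centre of the underside.
- pin_head: the round steel head of the fixing's pin, 13 mm across and 4 mm thick. Origin: centre of its flat top, 44 mm above the collar's underside while proud, 26 mm when home (its underside then rests on the collar).
- drive_pin (a joint): how far the pin has been driven down into the fixing: 0 = proud, as it starts, 0.018 m = fully home (hard stop). A spring pushes it up weakly but friction holds it wherever it is driven to; it takes about 8 to 11 N to move.
- mallet: loose mallet, 0.25 to 0.47 kg, standing on its striking face. Black rubber head with red band, 56 mm across, 75 mm tall, axis vertical; pale wooden handle, flat sided, 22 mm wide, 26 mm tall, level, its centre line 45 mm above the striking face, reaching to 150 mm from the head's axis. Origin: centre of the striking face underneath; z up along the head; the handle points to its own -x.
- mallet_grip (a point): point on the handle's centre line 62 mm from the head's axis and 45 mm above the striking face: grip here, across the handle's flat sides (fingers closing along the mallet's y). Near the centre of mass, which is between here and the head's axis.
- mallet_head (a point): centre of the mallet's head, 37.5 mm above the striking face, on the head's axis. The head is 37.5 mm above the desk when standing, 28 mm when lying.
- screw_jar: bystander: jar with a blue cap, 60 mm across, 85 mm tall; origin at the centre of its underside
- mug: bystander: white mug 80 mm across, 95 mm tall; origin at the centre of its underside
- tape_roll: bystander: brown roll of tape lying flat, 100 mm across, 48 mm tall; origin at the centre of its underside
- stapler: bystander: red and black stapler, 150 mm long, about 70 mm tall; origin at the centre of its underside
- screwdriver: bystander: screwdriver, 190 mm long, under 35 mm tall, lying across the desk near the robot
- tape_measure: bystander: yellow tape measure, 66 x 36 x 62 mm; origin at the centre of its underside
Not all that is in view belongs to the job. Of the things that look like the mallet, the largest one is meant.

How it is judged:
By the outcome, as a careful person would: the job done as asked, in the order asked, and still so for the second after the job is handed in, with the robot touching nothing.
It also fails if it takes over 64 s, if anything falls off the work surface, if the arm or the gripper's body presses on something with over 40 N, if the wrist force passes 120 N, or if a joint passes its speed limit or range.

## Working session

There is one attempt and no reset: what is moved stays moved. The work goes in short steps, Python scripts to look and compute and a tool call to move; the robot and the scene stay as the last step left them, time stands still between calls to the robot, and variables do not carry over. Pictures are saved under pics/ and viewed, at most 10 in all, crops included, and the job is handed in when it is done.

Besides the shell and the picture viewer there is one more tool, called after "Call:" by a JSON object that holds its "method" and its "body". step_arm: Moves the arm, as the interface text tells. Its arguments: {"type":"object","properties":{"motion":{"type":"array"},"force":{"type":"number"}},"required":["motion"]}

```bash
ls; mkdir -p pics
cat > h.py <<'E'
import numpy as np, cv2
from scipy.spatial.transform import Rotation as R
from plant import r
def snap(cam,name=None):
    s=r.snapshot(cam)
    if name: cv2.imwrite(f'pics/{name}.png',s['pixels'][:,:,::-1])
    return s
def w(s,p): return R.from_quat(s['orientation']).apply(p)+np.array(s['xyz'])
def cloud(s):
    d=s['depth'];v,u=np.mgrid[:d.shape[0],:d.shape[1]]
    P=np.stack([(u-s['cx'])/s['fx']*d,(v-s['cy'])/s['fy']*d,d],-1)
    W=w(s,P.reshape(-1,3)).reshape(P.shape);W[d==0]=np.nan;return W
def px(s,p):
    c=R.from_quat(s['orientation']).inv().apply(np.array(p)-s['xyz'])
    return c[0]/c[2]*s['fx']+s['cx'],c[1]/c[2]*s['fy']+s['cy']
E
python3 - <<'E'
from h import *
np.set_printoptions(precision=4,suppress=True)
for c in ['scene','top']:
    s=snap(c,c+'0'); print(c,s['xyz'],s['orientation'],s['fx'])
    np.savez(f'{c}0.npz',**s)
    for t in ['upright','hole','fixing','stand','pin_head','mallet','mallet_head','mallet_grip','screw_jar','mug','tape_roll','stapler','screwdriver','tape_measure']:
        for o in r.search_frame(c,t)[:3]:
            p=w(s,o['at']); print(t,round(o['score'],2),p,np.round(px(s,p)))
st=r.get_state();print(st['clock'],st['tool_pos'],st['eef_rot'],st['opening'],r.tip_reach)
E
```

```text
pics
scene [ 1.3037 -0.829   1.1733] [ 0.8595  0.3316 -0.1407 -0.3627] 407.4904861076658
upright 0.89 [0.5309 0.0044 0.0494] [249. 197.]
upright 0.74 [ 0.4174 -0.0075  0.0232] [227. 190.]
hole 0.93 [0.5276 0.0052 0.0466] [249. 197.]
fixing 0.48 [ 0.4937 -0.2932  0.0653] [185. 232.]
stand 0.71 [ 0.5056 -0.2997  0.0508] [186. 238.]
stand 0.41 [0.4763 0.2759 0.0565] [282. 157.]
mallet 0.83 [0.4642 0.2773 0.0604] [280. 155.]
mallet 0.56 [0.5494 0.432  0.0428] [317. 150.]
mallet 0.49 [0.3486 0.1389 0.0398] [239. 162.]
mallet_head 0.78 [0.4749 0.2778 0.0583] [282. 156.]
mallet_head 0.73 [0.3496 0.1434 0.0427] [240. 161.]
mallet_head 0.64 [0.551  0.4328 0.0408] [317. 150.]
mallet_grip 0.78 [0.4734 0.2781 0.0564] [282. 157.]
mallet_grip 0.5 [0.3543 0.1385 0.0396] [240. 163.]
screw_jar 0.9 [0.7932 0.1153 0.0623] [321. 212.]
mug 0.75 [ 0.7972 -0.1498  0.0627] [276. 255.]
tape_roll 0.88 [0.7201 0.2822 0.0407] [329. 185.]
stapler 0.65 [ 0.7392 -0.3506  0.0458] [222. 286.]
screwdriver 0.46 [0.4753 0.278  0.0585] [282. 156.]
screwdriver 0.42 [ 0.4156 -0.01    0.0243] [226. 190.]
top [ 0.3819 -0.00
[... 546 characters left out ...]
mallet_head 0.78 [0.5456 0.4334 0.0418] [100. 201.]
mallet_head 0.58 [0.3354 0.14   0.044 ] [196. 270.]
mallet_grip 0.71 [0.3325 0.141  0.0395] [195. 271.]
mallet_grip 0.57 [0.454  0.2805 0.056 ] [148. 230.]
screw_jar 0.92 [0.7734 0.131  0.086 ] [199. 124.]
mug 0.83 [ 0.8007 -0.15    0.0513] [289. 119.]
mug 0.68 [ 0.4857 -0.285   0.0429] [336. 218.]
tape_roll 0.66 [0.7097 0.2917 0.0479] [148. 148.]
stapler 0.65 [ 0.7323 -0.3427  0.0469] [350. 140.]
stapler 0.65 [0.7751 0.1347 0.0866] [198. 124.]
screwdriver 0.52 [ 0.4116 -0.003   0.0283] [244. 244.]
tape_measure 0.89 [ 0.359  -0.4464  0.0636] [394. 260.]
1.5 [ 0.2288 -0.5816  0.2607] [ 0.9825  0.1863 -0.      0.    ] 0.9981953438448722 0.022
```

Run:
```python
import cv2
a=cv2.imread('pics/top0.png');cv2.imwrite('pics/topc.png',cv2.resize(a[90:300,60:430],(800,454),interpolation=3))
a=cv2.imread('pics/scene0.png');cv2.imwrite('pics/scc.png',cv2.resize(a[120:320,140:380],(720,600),interpolation=3))
```

```text
(no output)
```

View pics/topc.png

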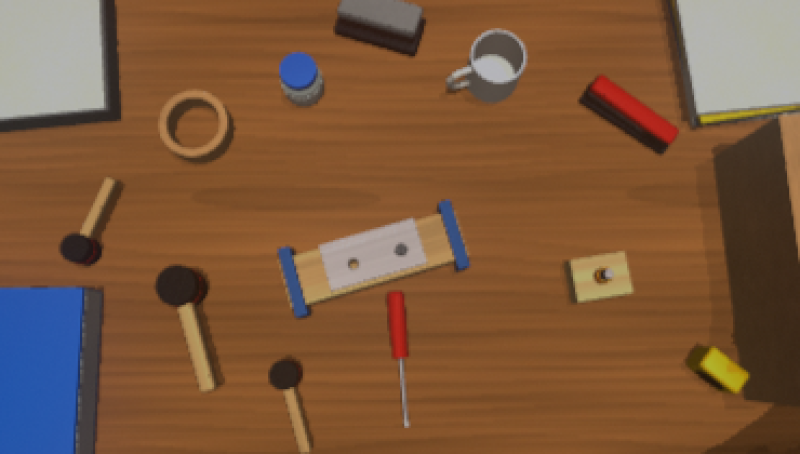

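View pics/scc.png

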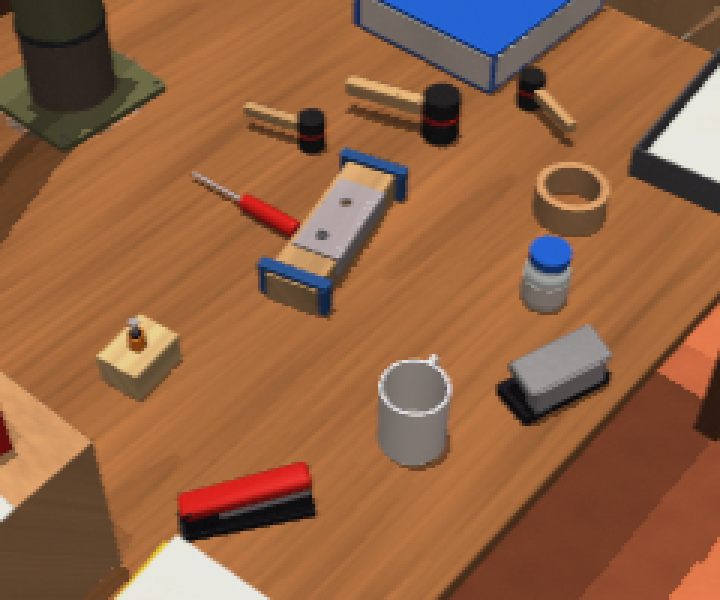

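```bash
cat > m.py <<'E'
from h import *
np.set_printoptions(precision=4,suppress=True)
def sel(W,c,rad,z0,z1):
    m=(np.hypot(W[...,0]-c[0],W[...,1]-c[1])<rad)&(W[...,2]>z0)&(W[...,2]<z1); return W[m]
def rect(P):
    (c,s,a)=cv2.minAreaRect((P[:,:2]*1000).astype(np.float32)); return np.round(np.array(c),1),np.round(s,1),round(a,1),len(P)
E
python3 - <<'E'
from m import *
for c in ['top','scene']:
    s=dict(np.load(c+'0.npz'));W=cloud(s);rgb=s['pixels'].astype(int)
    print(c,'desk z',np.nanmedian(sel(W,(.6,-.15),.04,-.05,.05)[:,2]))
    P=sel(W,(.487,-.283),.07,.038,.049);print('stand top',rect(P),np.median(P[:,2]))
    P=sel(W,(.487,-.283),.04,.052,.12);print('fixing',rect(P),P.mean(0),P[:,2].max())
    P=sel(W,(.487,-.283),.04,.08,.12);print('head',P)
    sat=rgb.max(-1)-rgb.min(-1)
    m=(np.hypot(W[...,0]-.52,W[...,1])<.12)&(W[...,2]>.043)&(W[...,2]<.056)&(sat<35)&(rgb.max(-1)>90)
    m=cv2.morphologyEx(m.astype(np.uint8),cv2.MORPH_OPEN,np.ones((3,3)))>0
    print('bracket',rect(W[m]),np.median(W[m],0))
    P=sel(W,(.52,0),.17,.038,.06);print('upright top',rect(P))
    P=sel(W,(.46,.28),.06,.066,.09);print('mallet head',rect(P),np.median(P[:,2]),cv2.minEnclosingCircle((P[:,:2]*1000).astype(np.float32)))
    for rr in [(.40,.27)]:
        P=sel(W,rr,.06,.048,.064);
        q=P[:,:2].mean(0);d=np.linalg.svd(P[:,:2]-q)[2][0];print('handle',rect(P),q,d,np.median(P[:,2]))
E
```

```text
top desk z -0.0006060579373430297
stand top (array([ 489.4, -290.5]), array([60. , 80.8]), 8.6, 455) 0.0444450069266904
fixing (array([ 488.9, -288.7]), array([20.4, 16.9]), 21.2, 52) [ 0.4888 -0.2879  0.072 ] 0.09103530113733105
head [[ 0.4943 -0.2883  0.0867]
 [ 0.494  -0.2906  0.0891]
 [ 0.4941 -0.2939  0.088 ]
 [ 0.4915 -0.2854  0.0857]
 [ 0.4914 -0.2881  0.0867]
 [ 0.4914 -0.2913  0.0858]
 [ 0.4911 -0.2936  0.0884]
 [ 0.4911 -0.2966  0.0884]
 [ 0.4885 -0.2851  0.0864]
 [ 0.4883 -0.2876  0.0881]
 [ 0.4881 -0.2901  0.0901]
 [ 0.4879 -0.2928  0.091 ]
 [ 0.4879 -0.2958  0.0907]
 [ 0.4852 -0.2872  0.0891]
 [ 0.4857 -0.2916  0.0835]
 [ 0.4851 -0.293   0.0894]]
bracket (array([522.8,  31.8]), array([ 66.6, 137.9]), 15.6, 930) [0.5225 0.0313 0.0485]
upright top (array([518. ,  30.6]), array([ 99.5, 259.7]), 16.0, 2127)
mallet head (array([480.9, 298.6]), array([54.5, 53.9]), 2.8, 287) 0.07434408918472712 ((480.3866271972656, 299.55499267578125), 28.358625411987305)
handle (array([398.7, 274.3]), array([119.1,  23.4]), 17.8, 321) [0.3985 0.2727] [-0.9532 -0.3025] 0.05693086015675286
scen
[... 256 characters left out ...]
01]
 [ 0.4877 -0.2877  0.0905]
 [ 0.4911 -0.2858  0.0916]
 [ 0.4838 -0.294   0.0876]
 [ 0.4879 -0.2926  0.0896]
 [ 0.4927 -0.2917  0.0925]
 [ 0.4917 -0.2869  0.0876]
 [ 0.4897 -0.2945  0.0872]
 [ 0.4931 -0.2927  0.0883]
 [ 0.4991 -0.2926  0.0929]
 [ 0.4907 -0.2918  0.0803]]
bracket (array([525.1,  31.6]), array([ 65.8, 143.7]), 15.7, 364) [0.5277 0.028  0.0508]
upright top (array([518.2,  28.6]), array([100.6, 261.3]), 16.0, 983)
mallet head (array([478.2, 289.8]), array([68.3, 53.5]), 62.5, 102) 0.07714395711071187 ((471.2657470703125, 293.35675048828125), 39.03963851928711)
handle (array([400.4, 272.4]), array([117.6,  29.1]), 16.8, 122) [0.4005 0.2697] [0.959  0.2836] 0.057462974033580694
```

```bash
cat >> m.py <<'E'
def go(p,yaw=None):
    st=r.get_state();M=R.from_quat(st['eef_rot']);t=np.array(st['tool_pos'])
    x=M.as_matrix()[:,0]; print('tool',t,'yaw',np.degrees(np.arctan2(x[1],x[0])),'zax',M.as_matrix()[:,2],'f',np.array(st['contact_force']),'open',st['opening'],st['clock'])
    d=M.inv().apply(np.array(p)-t)*1000
    out=[d]
    if yaw is not None:
        y=np.radians(yaw);T=R.from_matrix(np.array([[np.cos(y),np.sin(y),0],[np.sin(y),-np.cos(y),0],[0,0,-1]]))
        out.append((M.inv()*T).as_rotvec())
    print('dp',*out)
E
python3 - <<'E'
from m import *
c=np.array([.5187,.0297]);u=np.array([-np.sin(np.radians(15.9)),np.cos(np.radians(15.9))])
print('pred hole',c+.03*u,'screw',c-.04*u)
for n in ['top','scene']:
    s=dict(np.load(n+'0.npz'));rgb=s['pixels'].astype(int)
    for q in [c+.03*u,c-.04*u]:
        # rectify the plane z=.049 around q, 0.5mm/px
        k=np.arange(-30,31)*.5e-3;X,Y=np.meshgrid(k,k)
        G=np.stack([q[0]+X,q[1]+Y,np.full_like(X,.049)],-1).reshape(-1,3)
        U=np.array([px(s,g) for g in G],np.float32).reshape(61,61,2)
        I=cv2.remap(s['pixels'].astype(np.float32),U[...,0],U[...,1],cv2.INTER_LINEAR)
        m=I.min(-1); wt=np.clip(np.percentile(m,60)-m-20,0,None)
        wt[np.hypot(X,Y)>.014]=0
        print(n,q,'->',q[0]+(wt*X).sum()/wt.sum(),q[1]+(wt*Y).sum()/wt.sum(),'px',px(s,[*q,.049]),wt.max())
    W=cloud(s)
    for x in np.arange(.15,.65,.1):
        print(n,round(x,2),[ (round(float(y),2),round(float(np.nanmax(z)),3)) for y in np.arange(-.7,.6,.1) for z in [W[...,2][(abs(W[...,0]-x)<.05)&(abs(W[...,1]-y)<.05)]] if len(z)])
go([.4892,-.2905,.13],16)
E
```

```text
pred hole [0.5105 0.0586] screw [ 0.5297 -0.0088]
top [0.5105 0.0586] -> 0.5095142580536066 0.05886421216258696 px (np.float64(223.03135211103228), np.float64(211.03744056891)) 87.34668
top [ 0.5297 -0.0088] -> 0.527842959328199 -0.008512948898777791 px (np.float64(245.14572958659687), np.float64(204.57527356581858)) 66.47656
top 0.15 [(-0.7, 0.006), (-0.6, 0.385), (-0.5, 0.389), (-0.4, 0.008), (-0.3, 0.008), (-0.2, 0.007), (-0.1, 0.018), (-0.0, 0.016), (0.1, 0.016), (0.2, 0.006), (0.3, 0.008), (0.4, 0.051), (0.5, 0.077)]
top 0.25 [(-0.7, 0.007), (-0.6, 0.396), (-0.5, 0.403), (-0.4, 0.007), (-0.3, 0.007), (-0.2, 0.007), (-0.1, 0.008), (-0.0, 0.018), (0.1, 0.049), (0.2, 0.008), (0.3, 0.007), (0.4, 0.081), (0.5, 0.082)]
top 0.35 [(-0.7, 0.271), (-0.6, 0.327), (-0.5, 0.325), (-0.4, 0.067), (-0.3, 0.007), (-0.2, 0.007), (-0.1, 0.009), (-0.0, 0.03), (0.1, 0.059), (0.2, 0.061), (0.3, 0.063), (0.4, 0.081), (0.5, 0.083)]
top 0.45 [(-0.6, 0.326), (-0.5, 0.326), (-0.4, 0.007), (-0.3, 0.091), (-0.2, 0.045), (-0.1, 0.009), (-0.0, 0.053), (0.1, 0.058), (0.2, 0.056), (0.3, 0.08), (0.4, 0.081), (0.
[... 983 characters left out ...]
0.2, 0.009), (-0.1, 0.009), (-0.0, 0.029), (0.1, 0.062), (0.2, 0.066), (0.3, 0.066), (0.4, 0.088), (0.5, 0.085)]
scene 0.45 [(-0.7, 0.327), (-0.6, 0.328), (-0.5, 0.327), (-0.4, 0.009), (-0.3, 0.093), (-0.2, 0.047), (-0.1, 0.051), (-0.0, 0.057), (0.1, 0.061), (0.2, 0.056), (0.3, 0.084), (0.4, 0.085), (0.5, 0.084)]
scene 0.55 [(-0.7, 0.326), (-0.6, 0.327), (-0.5, 0.327), (-0.4, 0.008), (-0.3, 0.067), (-0.2, 0.045), (-0.1, 0.061), (-0.0, 0.06), (0.1, 0.06), (0.2, 0.062), (0.3, 0.083), (0.4, 0.061), (0.5, 0.062)]
tool [ 0.2288 -0.5816  0.2607] yaw 21.474742980973687 zax [-0. -0. -1.] f [-0.7964 -0.075  -0.4754] open 0.9981953438448722 1.5
dp [ 348.8903 -175.5885  130.7076] [0.     0.     0.0956]
```

Call:
{"method": "step_arm", "body": {"motion": [{"dp": [22, -51, 0], "twist": [0, 0, 0.03], "hand": 0}, {"dp": [44, -102, 0], "twist": [0, 0, 0.06], "hand": 0}, {"dp": [65, -153, 0], "twist": [0, 0, 0.095], "hand": 0}, {"dp": [87, -204, 0], "twist": [0, 0, 0.095], "hand": 0}, {"dp": [140, -203, 0], "twist": [0, 0, 0.095], "hand": 0}], "force": 30}}

```text
clock: 2.12
tool_pos: [0.2796, -0.3372, 0.2602]
eef_rot: [0.99, 0.138, -0.003, -0.003]
contact_force: [0.7, -1.7, 0.3]
opening: 0.502
finger_force: 0.0
```

```bash
python3 -c "
from m import *
go([.4892,-.2905,.125],16)"
```

```text
tool [ 0.2796 -0.3372  0.2602] yaw 15.86114817257109 zax [-0.0076  0.0047 -1.    ] f [ 0.7101 -1.7246  0.2822] open 0.5019402045720357 2.125
dp [215.2055  13.2762 133.8118] [-0.0066  0.006  -0.0024]
```

Call:
{"method": "step_arm", "body": {"motion": [{"dp": [50, 2, 25], "twist": [0, 0, 0], "hand": 0}, {"dp": [100, 4, 50], "twist": [0, 0, 0], "hand": 0}, {"dp": [150, 6, 85], "twist": [0, 0, 0], "hand": 0}, {"dp": [195, 7, 120], "twist": [0, 0, 0], "hand": 0}, {"dp": [211, 7, 136], "twist": [0, 0, 0], "hand": 0}]}}

```text
clock: 2.75
tool_pos: [0.492, -0.2878, 0.1229]
eef_rot: [0.99, 0.141, 0.0, -0.001]
contact_force: [-0.1, -0.3, 0.1]
opening: 0.498
finger_force: 0.0
```

Call:
{"method": "step_arm", "body": {"motion": [{"dp": [0, 0, 0], "twist": [0, 0, 0], "hand": 0}, {"dp": [0, 0, 0], "twist": [0, 0, 0], "hand": 0}]}}

```text
clock: 3.0
tool_pos: [0.4878, -0.2915, 0.1257]
eef_rot: [0.99, 0.138, -0.0, 0.001]
contact_force: [0.2, 0.6, 0.6]
opening: 0.5
finger_force: 0.0
```

```bash
python3 -c "
from m import *
go([.4892,-.2905,.068],16)"
```

```text
tool [ 0.4878 -0.2915  0.1257] yaw 15.89104889057072 zax [-0.0008 -0.0014 -1.    ] f [0.2169 0.5972 0.6385] open 0.5000668353476023 3.0
dp [ 1.6632 -0.6291 57.7014] [ 0.0011  0.0012 -0.0019]
```

Call:
{"method": "step_arm", "body": {"motion": [{"dp": [1, 0, 30], "twist": [0, 0, 0], "hand": 0}, {"dp": [1, 0, 50], "twist": [0, 0, 0], "hand": 0}, {"dp": [1, 0, 57], "twist": [0, 0, 0], "hand": 0}, {"dp": [1, 0, 57], "twist": [0, 0, 0], "hand": 0}]}}

```text
clock: 3.5
tool_pos: [0.4899, -0.2905, 0.0685]
eef_rot: [0.99, 0.139, -0.0, 0.0]
contact_force: [-0.5, 0.4, -0.4]
opening: 0.5
finger_force: 0.0
```

Call:
{"method": "step_arm", "body": {"motion": [{"dp": [0, 0, 0], "twist": [0, 0, 0], "hand": -1}, {"dp": [0, 0, 0], "twist": [0, 0, 0], "hand": -1}, {"dp": [0, 0, 0], "twist": [0, 0, 0], "hand": -1}, {"dp": [0, 0, 0], "twist": [0, 0, 0], "hand": -1}, {"dp": [0, 0, 0], "twist": [0, 0, 0], "hand": -1}], "force": 30}}

```text
clock: 4.12
tool_pos: [0.4909, -0.29, 0.0684]
eef_rot: [0.99, 0.139, 0.0, 0.0]
contact_force: [0.1, -0.5, 6.2]
opening: 0.241
finger_force: 30.0
```

Call:
{"method": "step_arm", "body": {"motion": [{"dp": [0, 0, -30], "twist": [0, 0, 0], "hand": -1}, {"dp": [0, 0, -75], "twist": [0, 0, 0], "hand": -1}, {"dp": [15, -40, -95], "twist": [0, 0, 0], "hand": -1}, {"dp": [34, -96, -95], "twist": [0, 0, 0], "hand": -1}, {"dp": [53, -152, -95], "twist": [0, 0, 0], "hand": -1}]}}

```text
clock: 4.75
tool_pos: [0.4995, -0.1274, 0.163]
eef_rot: [0.99, 0.139, 0.0, -0.0]
contact_force: [-0.1, 0.5, -1.4]
opening: 0.241
finger_force: 30.0
```

Call:
{"method": "step_arm", "body": {"motion": [{"dp": [20, -57, 0], "twist": [0, 0, 0], "hand": -1}, {"dp": [40, -114, 0], "twist": [0, 0, 0], "hand": -1}, {"dp": [57, -160, 10], "twist": [0, 0, 0], "hand": -1}, {"dp": [62, -178, 20], "twist": [0, 0, 0], "hand": -1}, {"dp": [62, -178, 20], "twist": [0, 0, 0], "hand": -1}]}}

```text
clock: 5.38
tool_pos: [0.5091, 0.0613, 0.142]
eef_rot: [0.99, 0.141, -0.001, -0.0]
contact_force: [-0.3, -0.4, 0.1]
opening: 0.238
finger_force: 30.0
```

Run:
```python
from m import *
for n in ['scene','top']:
    s=snap(n);W=cloud(s);t=r.get_state()['tool_pos']
    print(n,r.get_state()['opening'],[(round(o['score'],2),w(s,o['at'])) for o in r.search_frame(n,'fixing')[:2]])
    u,v=map(int,px(s,[t[0],t[1],.09])); a=s['pixels'][v-45:v+45,u-60:u+60,::-1]
    cv2.imwrite(f'pics/h_{n}.png',cv2.resize(a,(640,480),interpolation=3))
    print(u,v)
a=np.hstack([cv2.imread('pics/h_scene.png'),cv2.imread('pics/h_top.png')])
cv2.imwrite('pics/h.png',cv2.resize(a,(800,300),interpolation=2))
go([.5100,.0592,.10],16)
```

```text
scene 0.23895099626087668 [(0.57, array([0.7201, 0.2825, 0.0407]))]
254 179
top 0.24333997938067148 []
222 209
tool [0.51   0.0573 0.143 ] yaw 15.874705573525018 zax [ 0.0004 -0.0011 -1.    ] f [ 0.6098 -0.6336 -0.6277] open 0.23773902295460456 5.575
dp [ 0.4851 -1.8417 43.0369] [ 0.0012 -0.     -0.0022]
```

View pics/h.png

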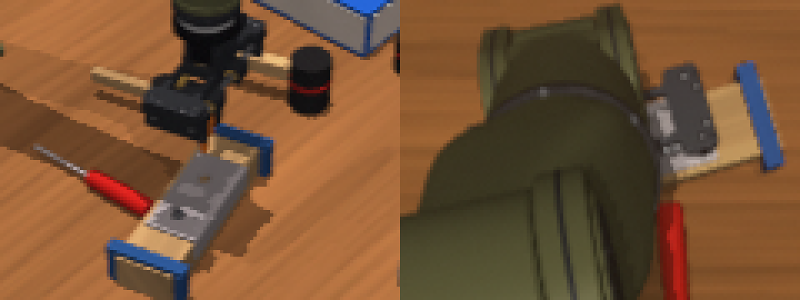

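Call:
{"method": "step_arm", "body": {"motion": [{"dp": [0.5, -1, 25], "twist": [0, 0, 0], "hand": -1}, {"dp": [0.5, -1, 35], "twist": [0, 0, 0], "hand": -1}, {"dp": [0.5, -1, 42], "twist": [0, 0, 0], "hand": -1}, {"dp": [0.5, -1, 46], "twist": [0, 0, 0], "hand": -1}, {"dp": [0.5, -1, 46], "twist": [0, 0, 0], "hand": -1}]}}

```text
clock: 6.2
tool_pos: [0.5106, 0.0598, 0.0968]
eef_rot: [0.99, 0.139, 0.0, 0.0]
contact_force: [1.3, -1.7, -1.9]
opening: 0.244
finger_force: 30.0
```

```bash
python3 -c "
from m import *
go([.5100,.0592,.0724],16);go([.5100,.0592,.0724],16)"
```

```text
tool [0.5106 0.0598 0.0968] yaw 15.99643096727188 zax [ 0.0011 -0.0005 -1.    ] f [ 1.299  -1.7295 -1.9088] open 0.24383241427196622 6.2
dp [-0.7973  0.4073 24.4318] [ 0.0008 -0.0009 -0.0001]
tool [0.5106 0.0598 0.0968] yaw 15.99643096727188 zax [ 0.0011 -0.0005 -1.    ] f [ 1.299  -1.7295 -1.9088] open 0.24383241427196622 6.2
dp [-0.7973  0.4073 24.4318] [ 0.0008 -0.0009 -0.0001]
```

Call:
{"method": "step_arm", "body": {"motion": [{"dp": [0, 0, 8], "twist": [0, 0, 0], "hand": -1}, {"dp": [0, 0, 16], "twist": [0, 0, 0], "hand": -1}, {"dp": [0, 0, 22], "twist": [0, 0, 0], "hand": -1}, {"dp": [0, 0, 25], "twist": [0, 0, 0], "hand": -1}, {"dp": [0, 0, 25], "twist": [0, 0, 0], "hand": -1}]}}

```text
clock: 6.82
tool_pos: [0.511, 0.0598, 0.0723]
eef_rot: [0.99, 0.139, 0.001, 0.0]
contact_force: [2.3, -4.0, 7.4]
opening: 0.24
finger_force: 30.0
```

Call:
{"method": "step_arm", "body": {"motion": [{"dp": [0.2, 0.8, 1], "twist": [0, 0, 0], "hand": -1}, {"dp": [0.2, 0.8, 2], "twist": [0, 0, 0], "hand": -1}, {"dp": [0.2, 0.8, 2], "twist": [0, 0, 0], "hand": -1}]}}

```text
clock: 7.2
tool_pos: [0.511, 0.0598, 0.0721]
eef_rot: [0.99, 0.139, 0.001, -0.0]
contact_force: [-1.1, -2.4, 27.4]
opening: 0.239
finger_force: 30.0
```

Call:
{"method": "step_arm", "body": {"motion": [{"dp": [0, 0, -1.5], "twist": [0, 0, 0], "hand": -1}, {"dp": [0, 0, -1.5], "twist": [0, 0, 0], "hand": 0}, {"dp": [0, 0, -1.5], "twist": [0, 0, 0], "hand": 0}, {"dp": [0, 0, -1.5], "twist": [0, 0, 0], "hand": 0}]}}

```text
clock: 7.7
tool_pos: [0.5087, 0.0655, 0.0716]
eef_rot: [0.99, 0.142, -0.001, -0.003]
contact_force: [-4.1, 9.7, 13.2]
opening: 0.502
finger_force: 6.5
```

Call:
{"method": "step_arm", "body": {"motion": [{"dp": [0, 0, -25], "twist": [0, 0, 0], "hand": 0}, {"dp": [0, 0, -70], "twist": [0, 0, 0], "hand": 0}, {"dp": [-25, -40, -90], "twist": [0, 0, 0], "hand": 0.5}, {"dp": [-45, -95, -90], "twist": [0, 0, 0], "hand": 0.5}, {"dp": [-55, -150, -90], "twist": [0, 0, 0.017], "hand": 0.5}]}}

```text
clock: 8.32
tool_pos: [0.4134, 0.1898, 0.1609]
eef_rot: [0.991, 0.131, -0.002, -0.0]
contact_force: [0.6, 0.8, -0.4]
opening: 0.747
finger_force: 0.0
```

Run:
```python
from m import *
for n in ['scene','top']:
    s=snap(n,'f_'+n);W=cloud(s)
    P=sel(W,(.511,.059),.03,.053,.11);print(n,'fix',P.mean(0) if len(P) else 0,P[:,2].max() if len(P) else 0,len(P))
    P=P[P[:,2]>.083];print(P.mean(0),len(P))
    P=sel(W,(.48,.298),.045,.066,.09); print('mallet',rect(P) if len(P) else 0)
    P=sel(W,(.40,.2727),.06,.048,.064); print('handle',rect(P) if len(P) else 0)
s=r.get_state()
u,v=map(int,px(snap('scene'),[.511,.059,.06]));a=cv2.imread('pics/f_scene.png')[v-45:v+45,u-60:u+60]
cv2.imwrite('pics/f.png',cv2.resize(a,(640,480),interpolation=3))
go([.4205,.2802,.048],17.3)
```

```text
scene fix [0.5128 0.0588 0.0681] 0.09933225594840578 61
[0.5104 0.0586 0.0951] 8
mallet (array([481., 296.]), array([52.2, 57.1]), 65.8, 102)
handle (array([399.9, 273.9]), array([118.2,  28.8]), 17.0, 114)
top fix [0.5076 0.0587 0.0752] 0.09617092252077475 51
[0.5086 0.0606 0.093 ] 16
mallet (array([498.5, 311.6]), array([10.4, 32.9]), 23.9, 29)
handle (array([354.3, 258.8]), array([23.2, 19.8]), 17.8, 48)
tool [0.4131 0.1924 0.1606] yaw 15.577117373132346 zax [-0.0036  0.001  -1.    ] f [ 0.5618 -0.0417 -0.7331] open 0.7488035568559644 8.475
dp [ 31.0193 -82.3599 112.6603] [-0.002   0.0032 -0.0301]
```

View pics/f.png

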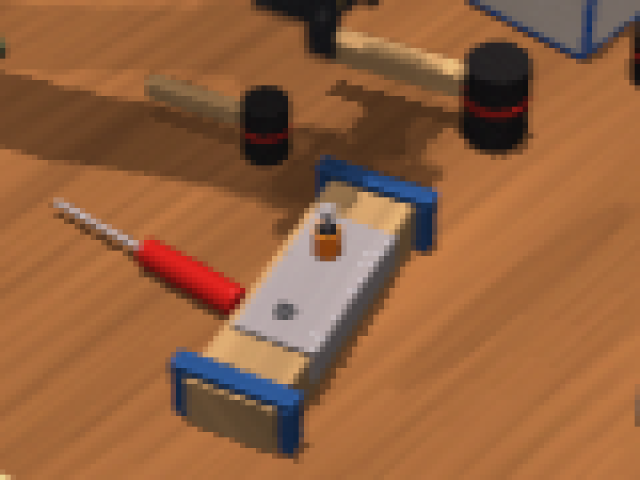

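Call:
{"method": "step_arm", "body": {"motion": [{"dp": [15, -40, 10], "twist": [0, 0, -0.035], "hand": 0.3}, {"dp": [31, -82, 30], "twist": [0, 0, -0.035], "hand": 0.3}, {"dp": [31, -82, 55], "twist": [0, 0, -0.035], "hand": 0.3}, {"dp": [31, -82, 55], "twist": [0, 0, -0.035], "hand": 0.3}]}}

```text
clock: 8.98
tool_pos: [0.4237, 0.2742, 0.1044]
eef_rot: [0.989, 0.148, -0.002, 0.001]
contact_force: [-0.9, -0.6, -0.4]
opening: 0.648
finger_force: 0.0
```

```bash
python3 -c "
from m import *
go([.4208,.2802,.053],17.3)
W=cloud(dict(np.load('top0.npz')));b=W[(W[...,2]>.07)&(W[...,2]<.1)&(abs(W[...,0]-.4)<.05)&(W[...,1]>.33)];print('book',b[:,1].min(),b[:,0].max())"
```

```text
tool [0.4237 0.2742 0.1044] yaw 17.017256768583966 zax [-0.0043 -0.0034 -1.    ] f [-0.8631 -0.6493 -0.3714] open 0.6477149777831478 8.975
dp [-0.7617 -6.7188 51.4279] [ 0.002   0.0052 -0.0049]
book 0.4215462683437216 0.4499900187299775
```

Call:
{"method": "step_arm", "body": {"motion": [{"dp": [-1, -5, 20], "twist": [0, 0, 0], "hand": 0.3}, {"dp": [-1, -5, 40], "twist": [0, 0, 0], "hand": 0.3}, {"dp": [-1, -5, 51], "twist": [0, 0, 0], "hand": 0.3}, {"dp": [-1, -5, 51], "twist": [0, 0, 0], "hand": 0.3}, {"dp": [-1, -5, 51], "twist": [0, 0, 0], "hand": 0.3}]}}

```text
clock: 9.6
tool_pos: [0.4229, 0.2801, 0.0559]
eef_rot: [0.989, 0.148, 0.0, -0.0]
contact_force: [-0.0, 0.5, 0.3]
opening: 0.65
finger_force: 0.0
```

```bash
python3 -c "
from m import *
go([.4208,.2802,.053],17.3)"
```

```text
tool [0.4229 0.2801 0.0559] yaw 17.027976374790565 zax [ 0.0007  0.0002 -1.    ] f [-0.008   0.5192  0.3247] open 0.6501584167135979 9.6
dp [-1.9513 -0.6875  2.8582] [ 0.     -0.0008 -0.0047]
```

Call:
{"method": "step_arm", "body": {"motion": [{"dp": [-1, 0, 3], "twist": [0, 0, 0], "hand": 0.3}, {"dp": [-1, 0, 3], "twist": [0, 0, 0], "hand": -1}, {"dp": [-1, 0, 3], "twist": [0, 0, 0], "hand": -1}, {"dp": [-1, 0, 3], "twist": [0, 0, 0], "hand": -1}, {"dp": [-1, 0, 3], "twist": [0, 0, 0], "hand": -1}], "force": 60}}

```text
clock: 10.22
tool_pos: [0.4215, 0.2801, 0.0522]
eef_rot: [0.989, 0.148, 0.0, 0.0]
contact_force: [0.7, -1.0, 0.5]
opening: 0.248
finger_force: 60.0
```

Call:
{"method": "step_arm", "body": {"motion": [{"dp": [0, 0, 0], "twist": [0, 0, 0], "hand": -1}, {"dp": [0, 0, 0], "twist": [0, 0, 0], "hand": -1}]}}

```text
clock: 10.48
tool_pos: [0.4215, 0.2801, 0.0522]
eef_rot: [0.989, 0.148, 0.0, 0.0]
contact_force: [0.2, -0.7, 0.4]
opening: 0.242
finger_force: 60.0
```

Call:
{"method": "step_arm", "body": {"motion": [{"dp": [0, 0, -25], "twist": [0, 0, 0], "hand": -1}, {"dp": [0, 0, -65], "twist": [0, 0, 0], "hand": -1}, {"dp": [0, 0, -110], "twist": [0, 0, 0], "hand": -1}, {"dp": [0, 0, -138], "twist": [0, 0, 0], "hand": -1}, {"dp": [0, 0, -138], "twist": [0, 0, 0], "hand": -1}]}}

```text
clock: 11.1
tool_pos: [0.422, 0.2804, 0.1914]
eef_rot: [0.989, 0.148, 0.001, -0.001]
contact_force: [-0.9, 1.0, -3.1]
opening: 0.246
finger_force: 60.0
```

Call:
{"method": "step_arm", "body": {"motion": [{"dp": [-7, 40, 0], "twist": [0, 0, 0], "hand": -1}, {"dp": [-16, 90, 0], "twist": [0, 0, 0], "hand": -1}, {"dp": [-25, 145, 0], "twist": [0, 0, 0], "hand": -1}, {"dp": [-34, 195, 0], "twist": [0, 0, 0], "hand": -1}, {"dp": [-41, 237, 0], "twist": [0, 0, 0], "hand": -1}]}}

```text
clock: 11.72
tool_pos: [0.4505, 0.0391, 0.1885]
eef_rot: [0.989, 0.148, -0.002, 0.0]
contact_force: [0.7, 0.5, -3.6]
opening: 0.239
finger_force: 60.0
```

Call:
{"method": "step_arm", "body": {"motion": [{"dp": [0, 0, 0], "twist": [0, 0, 0], "hand": -1}, {"dp": [0, 0, 0], "twist": [0, 0, 0], "hand": -1}, {"dp": [0, 0, 0], "twist": [0, 0, 0], "hand": -1}]}}

```text
clock: 12.1
tool_pos: [0.4513, 0.043, 0.1896]
eef_rot: [0.989, 0.15, -0.001, -0.0]
contact_force: [-0.3, 0.7, -2.7]
opening: 0.244
finger_force: 60.0
```

Run:
```python
from m import *
for n in ['scene','top']:
    s=snap(n,'m_'+n);W=cloud(s)
    z=r.get_state()['tool_pos'][2]
    P=sel(W,(.51,.06),.045,z+.005,z+.04);print(n,rect(P),P.mean(0),P[:,2].max()) if len(P) else print(n)
    if len(P)>20: print('plane tilt',np.linalg.lstsq(np.c_[P[:,:2]-P[:,:2].mean(0),np.ones(len(P))],P[:,2],rcond=None)[0])
    if n=='scene':
        u,v=map(int,px(s,[.511,.059,.1]));a=cv2.imread('pics/m_scene.png')[v-45:v+45,u-60:u+60]
        cv2.imwrite('pics/m.png',cv2.resize(a,(640,480),interpolation=3))
go([.451,.0413,.1452],17)
```

```text
scene (array([505.7,  62.5]), array([55. , 67.4]), 77.6, 174) [0.5124 0.0562 0.2091] 0.21905702567905128
plane tilt [0.0405 0.1759 0.2091]
top (array([537.3,  65.4]), array([0.1, 5.1]), 3.1, 3) [0.5373 0.0654 0.2116] 0.21281579849488153
tool [0.4515 0.0428 0.1899] yaw 17.210781399793433 zax [-0.0006  0.0004 -1.    ] f [-0.0839  0.2212 -3.5032] open 0.24176512099986916 12.2
dp [-0.9089  1.2855 44.7151] [-0.0005  0.0005  0.0037]
```

View pics/m.png

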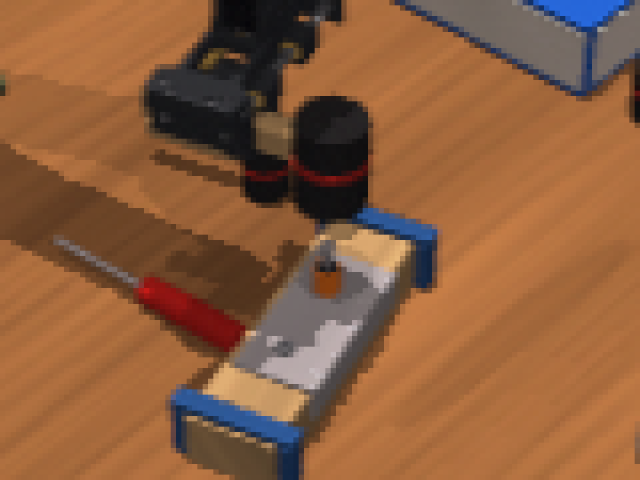

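Call:
{"method": "step_arm", "body": {"motion": [{"dp": [-0.5, 1, 62], "twist": [0, 0, 0], "hand": -1}, {"dp": [-0.5, 1, 0], "twist": [0, 0, 0], "hand": -1}, {"dp": [-0.5, 1, -20], "twist": [0, 0, 0], "hand": -1}, {"dp": [-0.5, 1, -20], "twist": [0, 0, 0], "hand": -1}]}}

```text
clock: 12.7
tool_pos: [0.4524, 0.0412, 0.2104]
eef_rot: [0.989, 0.149, 0.001, -0.0]
contact_force: [0.0, -0.2, -3.7]
opening: 0.241
finger_force: 60.0
```

Run:
```python
from m import *
s=snap('scene','s1');W=cloud(s)
P=sel(W,(.511,.059),.03,.055,.11);P=P[np.argsort(P[:,2])];print(P[-12:])
u,v=map(int,px(s,[.511,.059,.08]));a=cv2.imread('pics/s1.png')[v-30:v+30,u-40:u+40]
cv2.imwrite('pics/s1c.png',cv2.resize(a,(640,480),interpolation=3))
go([.451,.0413,.1272],17)
```

```text
[[0.5061 0.0546 0.0737]
 [0.5132 0.0525 0.0742]
 [0.5036 0.0514 0.0744]
 [0.5019 0.0652 0.0747]
 [0.5004 0.0549 0.0754]
 [0.5204 0.0564 0.0759]
 [0.5107 0.0554 0.076 ]
 [0.5076 0.0588 0.0772]
 [0.515  0.0565 0.0779]
 [0.5142 0.0634 0.0781]
 [0.5118 0.0601 0.0789]
 [0.5081 0.0642 0.0792]]
tool [0.4517 0.041  0.2103] yaw 17.135304457842054 zax [ 0.0011  0.0003 -1.    ] f [ 0.1918 -0.6464 -3.6643] open 0.24423791252945987 12.75
dp [-0.6802 -0.4684 83.1433] [ 0.     -0.0011  0.0024]
```

View pics/s1c.png

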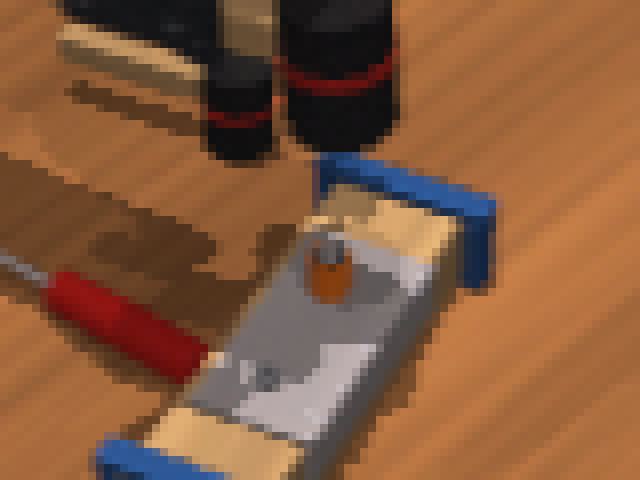

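Call:
{"method": "step_arm", "body": {"motion": [{"dp": [-0.5, 0, 28], "twist": [0, 0, 0], "hand": -1}, {"dp": [-0.5, 0, 86], "twist": [0, 0, 0], "hand": -1}, {"dp": [-0.5, 0, 86], "twist": [0, 0, 0], "hand": -1}]}}

```text
clock: 13.12
tool_pos: [0.4487, 0.0402, 0.1216]
eef_rot: [0.989, 0.149, -0.004, -0.0]
contact_force: [-1.2, -0.1, -3.5]
opening: 0.242
finger_force: 60.0
```

```bash
python3 -c "
from m import *
go([.451,.0413,.1272],17)"
```

```text
tool [0.4487 0.0402 0.1216] yaw 17.105675197900318 zax [-0.0073 -0.0011 -1.    ] f [-1.2239 -0.0695 -3.5198] open 0.24247409743852957 13.125
dp [ 2.4307 -0.3743 -5.6254] [-0.0011  0.0073  0.0018]
```

Call:
{"method": "step_arm", "body": {"motion": [{"dp": [0, 0, 0], "twist": [0, 0, 0], "hand": -1}, {"dp": [0, 0, 0], "twist": [0, 0, 0], "hand": -1}]}}

```text
clock: 13.38
tool_pos: [0.4521, 0.0404, 0.1264]
eef_rot: [0.989, 0.148, 0.002, -0.0]
contact_force: [0.1, -0.6, -3.5]
opening: 0.244
finger_force: 60.0
```

Run:
```python
from m import *
s=snap('scene','s2');W=cloud(s);z=r.get_state()['tool_pos'][2]
P=sel(W,(.51,.06),.045,z-.0,z+.04);P=P[P[:,2]>np.percentile(P[:,2],50)]
print(P.mean(0),P[:,2].max(),z+.0228)
u,v=map(int,px(s,[.5,.059,.1]));a=cv2.imread('pics/s2.png')[v-30:v+30,u-40:u+40]
cv2.imwrite('pics/s2c.png',cv2.resize(a,(640,480),interpolation=3))
go([.451,.0413,.1272],17)
```

```text
[0.5109 0.0559 0.1608] 0.16593892927063592 0.14912601751579158
tool [0.4521 0.0404 0.1263] yaw 17.0649930846517 zax [ 0.004   0.0007 -1.    ] f [ 0.0462 -1.038  -4.0632] open 0.24267092917114466 13.425
dp [-0.8348 -1.1655 -0.878 ] [ 0.0005 -0.004   0.0011]
```

View pics/s2c.png

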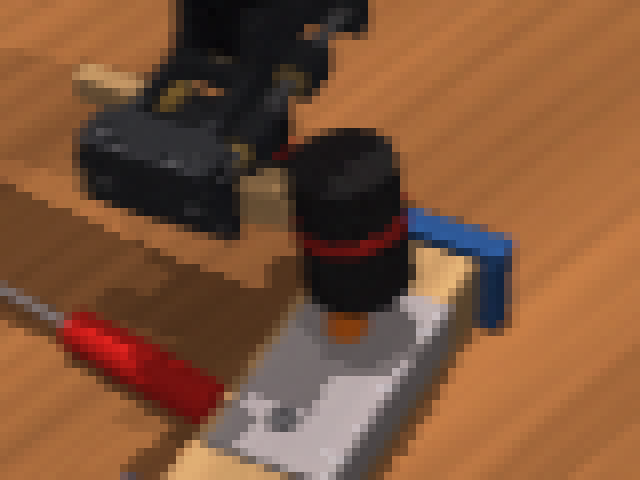

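Call:
{"method": "step_arm", "body": {"motion": [{"dp": [0, 0, -40], "twist": [0, 0, 0], "hand": -1}, {"dp": [0, -20, -85], "twist": [0, 0, 0], "hand": -1}, {"dp": [0, -70, -85], "twist": [0, 0, 0], "hand": -1}, {"dp": [0, -115, -85], "twist": [0, 0, 0], "hand": -1}, {"dp": [0, -140, -85], "twist": [0, 0, 0], "hand": -1}]}}

```text
clock: 14.05
tool_pos: [0.4092, 0.1768, 0.2109]
eef_rot: [0.989, 0.15, 0.001, -0.001]
contact_force: [-0.2, -0.6, -3.3]
opening: 0.245
finger_force: 60.0
```

Call:
{"method": "step_arm", "body": {"motion": [{"dp": [0, 0, 0], "twist": [0, 0, 0], "hand": -1}, {"dp": [0, 0, 0], "twist": [0, 0, 0], "hand": -1}]}}

```text
clock: 14.3
tool_pos: [0.4103, 0.1731, 0.21]
eef_rot: [0.989, 0.148, 0.001, 0.0]
contact_force: [-0.1, -0.2, -3.6]
opening: 0.245
finger_force: 60.0
```

Run:
```python
from m import *
st=r.get_state();t=np.array(st['tool_pos']);print(t)
for n in ['top','scene']:
    s=snap(n,'v_'+n);W=cloud(s)
    P=sel(W,(.5105,.0595),.009,.06,.11)
    if len(P): P=P[np.argsort(P[:,2])];print(n,'pin',len(P),P[-8:,2],P.mean(0))
    print(' steel z',np.median(sel(W,(.519,.029),.012,.03,.07)[:,2]))
    h=t[:2]+.062*np.array([.956,.292])
    P=sel(W,h,.045,t[2],t[2]+.06);print('mh',len(P),P[:,2].max() if len(P) else 0)
    # points in mallet frame: a along handle, height
    B=sel(W,t[:2],.19,.12,.27);a=(B[:,:2]-t[:2])@[.956,.292];b=(B[:,:2]-t[:2])@[-.292,.956]
    for lo in range(-110,110,10):
        k=(a>lo*1e-3)&(a<(lo+10)*1e-3)&(abs(b)<.035)
        if k.sum(): print(lo,k.sum(),np.round(np.percentile(B[k,2],[10,50,98]),4))
a=np.hstack([cv2.resize(cv2.imread('pics/v_scene.png')[100:235,180:330],(400,360)),cv2.resize(cv2.imread('pics/v_top.png')[150:285,130:280],(400,360))])
cv2.imwrite('pics/v.png',a)
```

```text
[0.4103 0.1731 0.21  ]
top pin 30 [0.0742 0.0743 0.0746 0.0749 0.0749 0.0766 0.0769 0.077 ] [0.5099 0.0593 0.0719]
 steel z 0.048982706809458376
mh 222 0.25005711282159926
-90 27 [0.1991 0.2026 0.2068]
-80 36 [0.1992 0.2041 0.2082]
-70 40 [0.2004 0.2058 0.2108]
-60 38 [0.2028 0.2068 0.2103]
-50 39 [0.2029 0.2086 0.2116]
-40 37 [0.2055 0.2108 0.2598]
-30 15 [0.211  0.2123 0.2695]
30 5 [0.237  0.2383 0.2402]
40 44 [0.2138 0.2392 0.2428]
50 59 [0.2061 0.2412 0.2437]
60 63 [0.2013 0.2419 0.2464]
70 55 [0.2101 0.2442 0.2492]
80 27 [0.1911 0.2397 0.2475]
scene pin 14 [0.0745 0.0749 0.0761 0.0767 0.0791 0.0792 0.0798 0.0804] [0.5115 0.0588 0.0734]
 steel z 0.050606531735557514
mh 224 0.269200953038936
-90 6 [0.1868 0.1999 0.2094]
-80 9 [0.1826 0.1934 0.2063]
-70 4 [0.1869 0.188  0.1917]
-60 3 [0.1865 0.1892 0.1916]
-50 2 [0.1889 0.1892 0.1895]
-40 3 [0.1882 0.1898 0.1916]
-30 1 [0.1943 0.1943 0.1943]
-10 5 [0.1938 0.199  0.203 ]
0 32 [0.1962 0.2148 0.2591]
10 23 [0.2036 0.2181 0.2696]
20 20 [0.2097 0.2228 0.2688]
30 30 [0.2076 0.2408 0.2667]
40 34 [0.1901 0.2303 0.244 ]
50 50 [0.188  0.2402 0.2477]
60 49 [0.1906 0.2305 0.2484]
70 65 [0.1853 0.2244 0.25  ]
80 66 [0.1874 0.2166 0.2498]
90 20 [0.1783 0.1891 0.2128]
```

View pics/v.png

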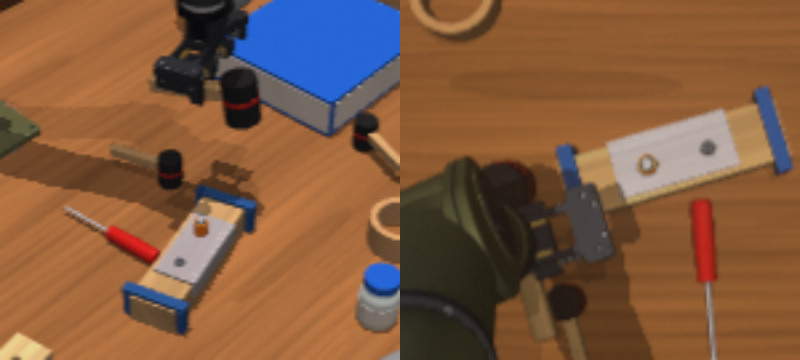

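Call:
{"method": "step_arm", "body": {"motion": [{"dp": [0, 35, 0], "twist": [0, -0.05, 0], "hand": -1}, {"dp": [0, 75, 0], "twist": [0, -0.1, 0], "hand": -1}, {"dp": [0, 115, 0], "twist": [0, -0.16, 0], "hand": -1}, {"dp": [0, 139, 0], "twist": [0, -0.16, 0], "hand": -1}, {"dp": [0, 139, 0], "twist": [0, -0.16, 0], "hand": -1}]}}

```text
clock: 15.02
tool_pos: [0.4514, 0.0378, 0.2092]
eef_rot: [0.986, 0.144, -0.079, 0.013]
contact_force: [-0.7, 1.3, -3.6]
opening: 0.243
finger_force: 60.0
```

Call:
{"method": "step_arm", "body": {"motion": [{"dp": [0, 0, 0], "twist": [0, 0, 0], "hand": -1}, {"dp": [0, 0, 0], "twist": [0, 0, 0], "hand": -1}]}}

```text
clock: 15.28
tool_pos: [0.4505, 0.0422, 0.2093]
eef_rot: [0.986, 0.149, -0.079, 0.012]
contact_force: [0.5, -0.4, -3.4]
opening: 0.243
finger_force: 60.0
```

Run:
```python
from m import *
go([.451,.0413,.1265])
st=r.get_state();t=np.array(st['tool_pos']);s=snap('scene');W=cloud(s)
h=t[:2]+.062*np.array([.956,.292])
P=sel(W,h,.045,t[2]+.005,t[2]+.06);P=P[(P[:,2]>t[2]+.015)];c=P[:,:2].mean(0);
A=np.c_[(P[:,:2]-c)@[.956,.292],(P[:,:2]-c)@[-.292,.956],np.ones(len(P))]
for _ in range(6):
    k=np.linalg.lstsq(A,P[:,2],rcond=None)[0];e=P[:,2]-A@k;g=(e>-.003);A,P=A[g],P[g]
print('top plane',k,len(P),P.mean(0),'expected z',t[2]+.0228)
```

```text
tool [0.4505 0.0422 0.2093] yaw 17.164624702513212 zax [-0.1525 -0.0463 -0.9872] f [ 0.5135 -0.4083 -3.3678] open 0.24320202766424068 15.275
dp [13.4344  1.0678 81.652 ]
top plane [-0.6934 -0.0441  0.2529] 26 [0.5112 0.0615 0.2493] expected z 0.23205012567629918
```

Call:
{"method": "step_arm", "body": {"motion": [{"dp": [4, 0, 25], "twist": [0, 0, 0], "hand": -1}, {"dp": [13.7, 0.5, 85], "twist": [0, 0, 0], "hand": -1}, {"dp": [13.7, 0.5, 85], "twist": [0, 0, 0], "hand": -1}]}}

```text
clock: 15.7
tool_pos: [0.4489, 0.0411, 0.1205]
eef_rot: [0.985, 0.149, -0.083, 0.012]
contact_force: [-1.1, 0.6, -2.7]
opening: 0.244
finger_force: 60.0
```

Run:
```python
from m import *
go([.451,.0413,.2])
```

```text
tool [0.4489 0.0411 0.1205] yaw 17.157713797309214 zax [-0.1595 -0.048  -0.986 ] f [-1.1062  0.6045 -2.6797] open 0.2435379881077368 15.7
dp [-11.1985   0.3839 -78.7278]
```

Call:
{"method": "step_arm", "body": {"motion": [{"dp": [-6, 0, -40], "twist": [0, 0, 0], "hand": -1}, {"dp": [-13, -20, -84], "twist": [0, 0, 0], "hand": -1}, {"dp": [-13, -70, -84], "twist": [0, 0, 0], "hand": -1}, {"dp": [-13, -115, -84], "twist": [0, 0, 0], "hand": -1}, {"dp": [-13, -140, -84], "twist": [0, 0, 0], "hand": -1}]}}

```text
clock: 16.32
tool_pos: [0.4093, 0.1778, 0.2108]
eef_rot: [0.986, 0.15, -0.078, 0.011]
contact_force: [1.0, 0.3, -3.3]
opening: 0.245
finger_force: 60.0
```

Call:
{"method": "step_arm", "body": {"motion": [{"dp": [0, 0, 0], "twist": [0, 0, 0], "hand": -1}, {"dp": [0, 0, 0], "twist": [0, 0, 0], "hand": -1}]}}

```text
clock: 16.58
tool_pos: [0.4107, 0.1738, 0.2095]
eef_rot: [0.986, 0.147, -0.078, 0.012]
contact_force: [-0.5, 0.6, -3.3]
opening: 0.242
finger_force: 60.0
```

```bash
cat > chk.py <<'E'
from m import *
st=r.get_state();t=np.array(st['tool_pos']);go(t)
for n in ['top','scene']:
    s=snap(n,'w_'+n);W=cloud(s)
    P=sel(W,(.5105,.0595),.009,.06,.11)
    if len(P): P=P[np.argsort(P[:,2])];print(n,'pin',len(P),P[-12:,2])
    print(' steel z',np.median(sel(W,(.519,.029),.012,.03,.07)[:,2]))
    B=sel(W,t[:2],.19,t[2]-.1,t[2]+.06);a=(B[:,:2]-t[:2])@[.956,.292];b=(B[:,:2]-t[:2])@[-.292,.956]
    if n=='top':
      for lo in range(-110,110,10):
        k=(a>lo*1e-3)&(a<(lo+10)*1e-3)&(abs(b)<.035)
        if k.sum(): print(lo,k.sum(),np.round(np.percentile(B[k,2],[10,50,98])-t[2],4))
E
python3 chk.py
```

```text
tool [0.4107 0.1738 0.2095] yaw 17.012827914244486 zax [-0.1508 -0.0469 -0.9875] f [-0.4996  0.5999 -3.2967] open 0.24201411797866662 16.575
dp [0. 0. 0.]
top pin 29 [0.0728 0.0729 0.074  0.0743 0.0745 0.0745 0.0748 0.0752 0.0759 0.0767
 0.0798 0.081 ]
 steel z 0.049215656274375075
-90 32 [-0.0101 -0.0068 -0.0032]
-80 37 [-0.0095 -0.0054 -0.002 ]
-70 40 [-0.0063 -0.0039  0.0008]
-60 38 [-0.0078 -0.0024  0.0028]
-50 36 [-0.0031 -0.0005  0.0028]
-40 38 [-0.0027  0.0008  0.0054]
-30 45 [-0.0016  0.0033  0.0582]
-20 29 [0.0014 0.0049 0.0599]
-10 1 [0.0058 0.0058 0.0058]
30 1 [0.0591 0.0591 0.0591]
40 6 [0.0286 0.0333 0.0569]
50 29 [-0.0109  0.0315  0.035 ]
60 38 [-0.0185  0.0331  0.0379]
70 36 [-0.0177  0.0338  0.0376]
80 13 [-0.0267  0.0063  0.0365]
scene pin 17 [0.0696 0.0709 0.0715 0.0725 0.0737 0.0739 0.074  0.0741 0.0766 0.0779
 0.0782 0.079 ]
 steel z 0.05081865939850172
```

Run:
```python
from m import *
for n in ['top','scene']:
    A=[];S=[]
    for i in range(10):
        W=cloud(snap(n))
        A+=[np.sort(sel(W,(.510,.0595),.005,.06,.11)[:,2])];S+=[np.median(sel(W,(.519,.029),.012,.03,.07)[:,2])]
    a=np.concatenate(A);print(n,np.mean(S),len(a),a.mean()-np.mean(S),np.percentile(a,[10,25,50,75,90])-np.mean(S))
```

```text
top 0.048687449191404365 83 0.025670498423005207 [0.0231 0.0248 0.0257 0.0271 0.028 ]
scene 0.051273947758132134 37 0.024693401254162077 [0.0195 0.0226 0.0251 0.0283 0.0293]
```

Call:
{"method": "step_arm", "body": {"motion": [{"dp": [15, -30, 0], "twist": [0, -0.05, 0], "hand": -1}, {"dp": [32, -70, 15], "twist": [0, -0.1, 0], "hand": -1}, {"dp": [49, -98, 43], "twist": [0, -0.16, 0], "hand": -1}, {"dp": [49, -98, 43], "twist": [0, -0.16, 0], "hand": -1}, {"dp": [49, -98, 43], "twist": [0, -0.16, 0], "hand": -1}]}}

```text
clock: 18.3
tool_pos: [0.4214, 0.2795, 0.1578]
eef_rot: [0.976, 0.146, -0.158, 0.024]
contact_force: [-0.7, -0.4, -3.5]
opening: 0.246
finger_force: 60.0
```

```bash
cat >> chk.py <<'E'
go([.4215,.2801,.056])
E
python3 chk.py
```

```text
tool [0.4214 0.2795 0.1578] yaw 17.00440680691166 zax [-0.3007 -0.0935 -0.9491] f [-0.67   -0.4122 -3.4812] open 0.24597642810994888 18.3
dp [0. 0. 0.]
top pin 29 [0.0735 0.0738 0.0739 0.0744 0.0745 0.0746 0.075  0.0768 0.077  0.0779
 0.078  0.0786]
 steel z 0.04923704060799361
-100 1 [-0.0094 -0.0094 -0.0094]
-90 38 [-0.0017  0.0059  0.0114]
-80 36 [0.0005 0.0069 0.0112]
-70 37 [-0.0033  0.0071  0.0106]
-60 38 [-0.0024  0.0063  0.0123]
-50 36 [0.0004 0.0068 0.0099]
-40 35 [-0.0037  0.0065  0.0104]
-30 36 [-0.0005  0.0068  0.0107]
-20 73 [-0.0104  0.0057  0.0593]
-10 37 [0.0055 0.0086 0.0573]
0 18 [0.0069 0.0207 0.0474]
10 1 [0.0079 0.0079 0.0079]
20 4 [0.0585 0.0592 0.0599]
30 6 [0.0558 0.0578 0.0599]
40 2 [-0.047  -0.0457 -0.044 ]
50 9 [0.0197 0.0218 0.0271]
60 32 [-0.0074  0.0218  0.0272]
70 26 [-0.022   0.0218  0.0256]
80 10 [0.0174 0.0226 0.0257]
scene pin 17 [0.0696 0.071  0.073  0.0733 0.0749 0.0752 0.0764 0.0772 0.0781 0.0785
 0.0786 0.0798]
 steel z 0.05126624161740723
tool [0.4217 0.2792 0.1587] yaw 16.94815384900039 zax [-0.2996 -0.0924 -0.9496] f [ 0.2133 -0.4988 -3.2247] open 0.2432766215935507 18.4
dp [32.2254 -1.0088 97.5367]
```

Call:
{"method": "step_arm", "body": {"motion": [{"dp": [15, 0, 45], "twist": [0, 0, 0], "hand": -1}, {"dp": [26, 0, 80], "twist": [0, 0, 0], "hand": -1}, {"dp": [31, 0, 95], "twist": [0, 0, 0], "hand": -1}, {"dp": [33, 0, 100], "twist": [0, 0, 0], "hand": -1}, {"dp": [33, 0, 100], "twist": [0, 0, 0], "hand": -1}]}}

```text
clock: 19.02
tool_pos: [0.422, 0.2807, 0.0534]
eef_rot: [0.976, 0.146, -0.157, 0.023]
contact_force: [0.6, -0.3, -3.7]
opening: 0.243
finger_force: 60.0
```

Call:
{"method": "step_arm", "body": {"motion": [{"dp": [0.5, 0, 1.5], "twist": [0, 0, 0], "hand": -1}, {"dp": [0.5, 0, 1.5], "twist": [0, 0, 0], "hand": -1}]}}

```text
clock: 19.27
tool_pos: [0.4216, 0.2808, 0.0516]
eef_rot: [0.976, 0.147, -0.157, 0.023]
contact_force: [0.8, -0.2, -4.4]
opening: 0.241
finger_force: 60.0
```

Call:
{"method": "step_arm", "body": {"motion": [{"dp": [0.3, 0, 1], "twist": [0, 0, 0], "hand": -1}, {"dp": [0.3, 0, 1], "twist": [0, 0, 0], "hand": -1}]}}

```text
clock: 19.52
tool_pos: [0.4213, 0.2807, 0.0506]
eef_rot: [0.976, 0.146, -0.157, 0.024]
contact_force: [-1.3, 0.0, 4.1]
opening: 0.243
finger_force: 60.0
```

Call:
{"method": "step_arm", "body": {"motion": [{"dp": [0, 0, 0], "twist": [0, 0, 0], "hand": 0.2}, {"dp": [0, 0, 0], "twist": [0, 0, 0], "hand": 0.2}, {"dp": [0, 0, 0], "twist": [0, 0, 0], "hand": 0.2}, {"dp": [-7, 0, -20], "twist": [0, 0, 0], "hand": 0.2}, {"dp": [-20, 0, -60], "twist": [0, 0, 0], "hand": 0.2}]}}

```text
clock: 20.15
tool_pos: [0.4203, 0.28, 0.1139]
eef_rot: [0.976, 0.146, -0.159, 0.024]
contact_force: [0.1, 0.0, -0.4]
opening: 0.602
finger_force: 0.0
```

Call:
{"method": "step_arm", "body": {"motion": [{"dp": [-20, 0, -55], "twist": [0, 0.1, 0], "hand": 0.2}, {"dp": [-30, 0, -100], "twist": [0, 0.2, 0], "hand": 0.2}, {"dp": [-30, 30, -130], "twist": [0, 0.3, 0], "hand": 0.2}, {"dp": [-30, 80, -130], "twist": [0, 0.3, 0], "hand": 0.2}, {"dp": [-30, 80, -130], "twist": [0, 0.3, 0], "hand": 0.2}]}}

```text
clock: 20.78
tool_pos: [0.4575, 0.2031, 0.248]
eef_rot: [0.989, 0.145, -0.009, 0.002]
contact_force: [0.3, 0.8, -0.4]
opening: 0.602
finger_force: 0.0
```

Run:
```python
from m import *
go([.4,.2,.3])
s=snap('scene','z_scene');W=cloud(s)
P=sel(W,(.48,.298),.05,.066,.09); print('mallet',rect(P),np.median(P[:,2]))
T=snap('top','z_top');V=cloud(T)
P=sel(V,(.48,.298),.05,.066,.09);print('top mallet',rect(P) if len(P)>3 else 0)
a=np.hstack([cv2.resize(cv2.imread('pics/z_scene.png'),(400,300)),cv2.resize(cv2.imread('pics/z_top.png'),(400,300))])
cv2.imwrite('pics/z.png',a)
```

```text
tool [0.4575 0.2031 0.248 ] yaw 16.62893459120776 zax [-0.0168 -0.0074 -0.9998] f [ 0.3367  0.7603 -0.3713] open 0.6015732962699536 20.775
dp [-56.9321 -13.3552 -51.051 ]
mallet (array([479.2, 296.7]), array([51.9, 57.7]), 39.2, 102) 0.0770837509873461
top mallet 0
```

View pics/z.png

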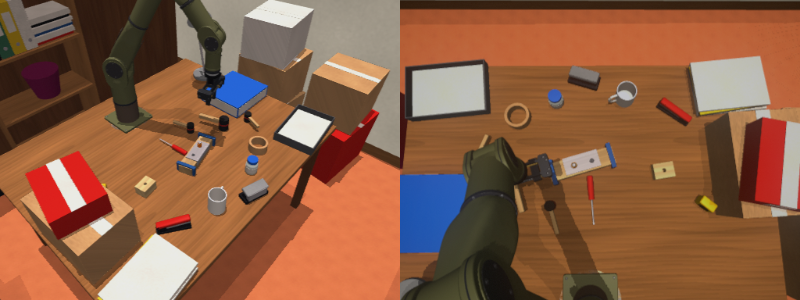

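```bash
python3 -c "
from plant import r
print(r.finish_job())"
```

```text
the job is handed in; nothing more can be done
None
```

The fixing is in the bracket hole with its collar on the steel. The pin was struck home with the mallet: its top measures about 25.7 mm above the steel, against 26 mm when fully home. The mallet twisted in the grip on the blows, so I levelled it before standing it back in its place and letting go. The other things on the desk look undisturbed in the final pictures, and the job was handed in at about 21 s.

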